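Lock the sprung-up filter cap

TASK

One of the two water filters on the bench has its cap standing sprung up and unlocked; the other is already locked. Push the sprung-up cap down all the way against its spring, turn it a quarter turn clockwise (seen from above) and let go so that it springs up into its lock and stays there. Leave the locked filter alone.

Things in the scene. Friction and masses are not known exactly. Their poses are not given: they have to be found in the camera images.
- filter_a_grip (a point): Unlocked filter, fixed upright to the bench: centre of the bar on its cap, on the turning axis. Ribbed white bowl with two brass hose tails, slotted steel collar (rim 122 mm up), cap: black disc 72 mm across with an upright metal grip bar 58 long, 14 wide, 40 tall. Point is 20 mm above the disc, 170 mm above the bench when sprung up. x runs along the bar, z up; it moves with the cap.
- filter_a_press (a joint): How far the unlocked filter's cap is pushed down, in m: 0 sprung up, 0.018 fully down. The spring pushes back with about 3 N at first and 9 N fully down. The cap turns only while pushed down about 14 mm or more; once locked it has risen again to about 0.010.
- filter_a_turn (a joint): Turn of that cap in rad, growing clockwise seen from above. Within 0.15 of 0 at the start, its two side pins in the collar's open slots and its bar in line with the hose tails. After about a quarter turn (1.35 to the stop at 1.83) the pins are past the catch and on letting go the spring lifts them into the locking notch; turned less, the cap does not lock.
- filter_b_grip (a point): The same point on the other filter, alike in make, whose cap is already locked: it sits 10 mm lower (point about 160 mm above the bench) and its bar lies across the line of its hose tails. To be left alone. It stands 0.13 m or more from the unlocked one, to its left or right.
Not all that is in view belongs to the job. What is shaped like the part that bears filter_a_grip but orange or purple is not meant.

How it is judged:
By the outcome, as a careful person would: the job done as asked, in the order asked, and still so for the second after the job is handed in, with the robot touching nothing.
It also fails if it takes over 38 s, if anything falls off the work surface, if the arm or the gripper's body presses on something with over 40 N, if the wrist force passes 120 N, or if a joint passes its speed limit or range.

ROBOT

A 6-joint arm with a two-finger parallel gripper is mounted at the origin on a cart in front of the work surface, level with it; the furniture and walls round the work are solid. World frame = base frame: x ahead of the robot, y to its left, z up, the work surface at z = 0. Lengths are in mm, angles in rad, forces in N, time in s.
With the tool pointing down it reaches from about 375 to 975 mm from the base axis. Payload 3.8 kg.
Tool frame: the origin (TCP) lies at the centre of the arm's flange, where the gripper is bolted on; the fingertips stand 173 mm ahead of it and the grasp point (between the pads) lies 155 mm ahead of it; z points along the fingers, y is the direction in which the jaws open and shut (so a half turn about z gives the same grasp; the last joint's range is limited). The gripper opens to 85 mm and grips with 20 to 120 N. Pads are 22 mm wide; open, the fingers measure 114 mm over their backs; the gripper's body (76 mm by 85 mm) begins 54 mm behind the grasp point. The pads swing forward as they close: fully open they stand 13 mm farther back than shut.
Start: joints at [-1.263, 0.264, 1.604, -0, 1.274, -0.037], TCP at [228.15, -635.269, 404.68] pointing down, gripper open.
Joint ranges: [-2.63, 2.63], [-0.94, 2.18], [0.31, 2.57], [-1.31, 4.45], [0, 2.66], [-2.55, 2.55]. Speed limits (rad/s): [2.57, 2.57, 3.14, 3.14, 3.14, 3.14].

INTERFACE

Orientations are given as a unit quaternion [x, y, z, w].
In Python, from station import state, grab_frame, close_job gives the robot as it stands.
- The arm moves only by the shell command python3 -m jog 'ROWS' [FORCE]. ROWS is JSON, a list of rows, each a list of 5 numbers: the closure, from -1 (fully open) to 1 (shut), then the shift along the tool's x, y, z in units of 20 cm (1.0 is 20 cm), then the turn about the tool's z in units of 30 degrees (1.0 is 30 degrees). A call has exactly 5 rows; each row is the pose to reach, as a shift and turn from the pose commanded when the call began, along the tool's axes at that moment; what a row does not reach only later rows make up. A row lasts 1/12 s, in which the tool goes at most 41.7 mm and 7.16 degrees, less where a joint would pass 70% of its speed; a pose out of reach is approached as far as the arm can. A call with a number of a shift or a turn outside -1 to 1 is refused whole. A call with a gripper value outside its range is refused whole. The fingers move at their own pace and stop on an object; FORCE is the grip in N (left out, the last holds). Time passes only in rows, so rows that repeat a pose let the fingers close, or fill a call up. It gives the time, the measured TCP pose, the force and the opening at its end, in the units of the state.
- state(): the state, without advancing time (a new reading comes with each control period).
- grab_frame(name): name is "side" or "top" or "wrist"; returns a dict with "image" (420x560x3 uint8, red, green, blue), "fx", "fy", "cx", "cy" (pixels), "distortion" ([k1, k2, p1, p2, k3] as OpenCV has them; the pictures are not rectified), "world_from_camera" (4x4, takes a point from camera to world coordinates). Camera axes: x right, y up, looking along -z (the intrinsics and any distortion apply to the point x, -y, -z); pixel columns grow to the right and rows downward; lengths in mm; the calibration is good to about 2 mm. A picture is of the moment at which its call begins. There is no depth.
- close_job(): hands the job in, once; it reports no verdict.
The state is a dict: "time_s": time; "joint_pos": joint angles; "qd": joint speeds; "tau": joint torques, N m; "tool_pos": TCP position; "orientation": TCP orientation; "contact_force": force on the tool from outside, world axes, zero at the start; "wrist_torque": the same for the moment, N m; "gripper_width": opening from 0.0 (shut) to 1.0 (fully open).
Only numpy, scipy, OpenCV 4.12 (cv2) and the standard library are available. Lean on these libraries where they do the work, as an engineer would, in place of code of your own. Each camera call takes 0.05 s, during which the arm holds its last target. There are 200 camera calls.

## Working session

There is one attempt and no reset: what is moved stays moved. The work goes in short steps, Python scripts to look and compute and a shell command to move; the robot and the scene stay as the last step left them, time stands still between calls to the robot, and variables do not carry over. Pictures are saved under pics/ and viewed, about 8 in all and at most 12, crops included, and the job is handed in when it is done.

```bash
mkdir -p pics; ls
python3 - <<'E'
from station import *
import cv2,pickle
for n in("side","top"):
    f=grab_frame(n);pickle.dump(f,open(n+'.pkl','wb'));cv2.imwrite(f'pics/{n}0.png',f["image"][:,:,::-1])
    print(n,f["fx"],f["world_from_camera"],f["distortion"])
print(state())
E
```

```text
pics
side 542.3768335603253 [[ 9.89485606e-01  1.20835768e-01 -7.94792581e-02  4.78057341e+02]
 [-1.44397704e-01  8.56579033e-01 -4.95400508e-01 -5.66919063e+02]
 [ 8.21816525e-03  5.01668294e-01  8.65021031e-01  1.20458219e+03]
 [ 0.00000000e+00  0.00000000e+00  0.00000000e+00  1.00000000e+00]] [-0.18116882  0.          0.          0.          0.        ]
top 397.7349086294876 [[ 1.51215693e-01  9.16698056e-01 -3.69862796e-01  2.49333455e+02]
 [-9.88493235e-01  1.38767589e-01 -6.02053276e-02  2.04703667e+01]
 [-3.86513831e-03  3.74710862e-01  9.27133664e-01  9.07816840e+02]
 [ 0.00000000e+00  0.00000000e+00  0.00000000e+00  1.00000000e+00]] [-0.09453173  0.          0.          0.          0.        ]
{'time_s': 0.1, 'joint_pos': array([-1.26289334e+00,  2.64681561e-01,  1.60525841e+00, -9.57532059e-06,
        1.27370985e+00, -3.68835734e-02]), 'qd': array([-0.00012528, -0.00202231, -0.00415079, -0.00048438,  0.00016021,
        0.00040966]), 'tau': array([ 1.13760004e-04, -5.16706538e+01, -3.68590558e+01, -1.20260120e-04,
        6.25484376e-03, -3.21457583e-05]), 'tool_pos': array([ 228.05829579, -634.96998316,  403.47231638]), 'orientation': array([ 9.85176282e-01,  1.71541937e-01, -1.43491262e-04, -1.01853486e-03]), 'contact_force': array([-0.44943564,  0.54038371, -0.22802043]), 'wrist_torque': array([ 0.01312764, -0.08605808,  0.02773373]), 'gripper_width': 0.9985533140378988}
```

View pics/top0.png

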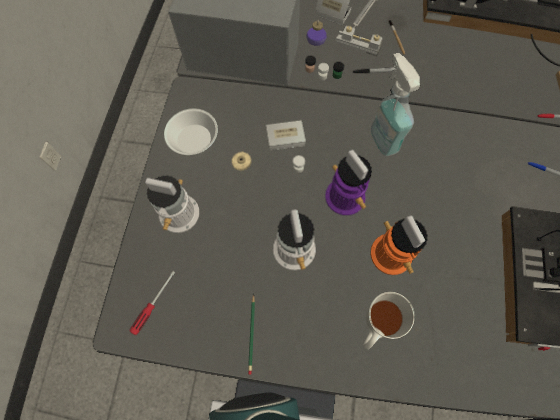

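View pics/side0.png

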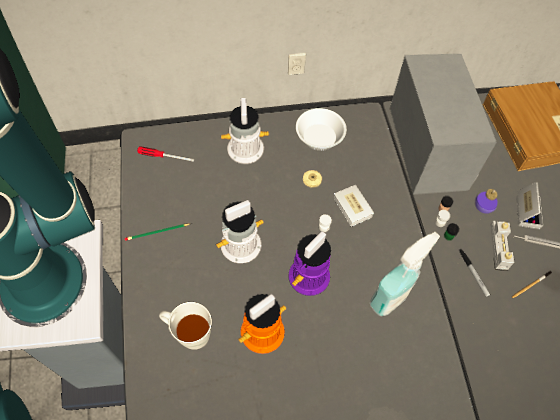

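Run:
```python
import cv2,numpy as np
t=cv2.imread('pics/top0.png');s=cv2.imread('pics/side0.png')
c=lambda i,x,y,w,h:cv2.resize(i[y:y+h,x:x+w],(400,500),interpolation=cv2.INTER_CUBIC)
cv2.imwrite('pics/c1.png',np.hstack([c(t,260,195,80,100),c(s,200,180,80,100)]))
```

```text
(no output)
```

View pics/c1.png

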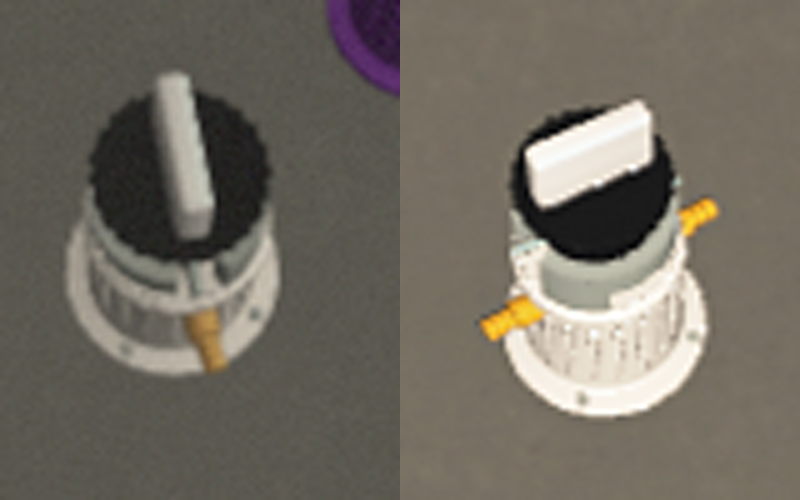

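Candidates: white at top view (295,240) / side (240,230), white at top (172,200) / side (245,130), purple (350,185), and orange (400,245). In the close crop, the middle white one has its bar in line with its brass tails and stands high, so it is A. The other white one has its bar across the tails (B).

```bash
cat > h.py <<'E'
import cv2,numpy as np,pickle
def ray(f,p):
    K=np.array([[f["fx"],0,f["cx"]],[0,f["fy"],f["cy"]],[0,0,1]])
    u=cv2.undistortPoints(np.array([[p]],float),K,np.array(f["distortion"]))[0,0]
    T=np.array(f["world_from_camera"]);return T[:3,3],T[:3,:3]@[u[0],-u[1],-1]
def at(f,p,z):
    o,d=ray(f,p);return o+d*(z-o[2])/d[2]
E
python3 - <<'E'
from h import *
t=pickle.load(open('top.pkl','rb'));s=pickle.load(open('side.pkl','rb'))
T=lambda x,y:(260+x/5-.4,195+y/5-.4)
S=lambda x,y:(200+(x-400)/5-.4,180+y/5-.4)
print('disc',at(t,T(181,173),150),at(s,S(595,184),150))
for f,C in((t,[T(160,80),T(188,76),T(182,218),T(212,212)]),(s,[S(528,152),S(540,170),S(640,100),S(652,110)])):
    P=np.array([at(f,c,190) for c in C]);a=(P[0]+P[1])/2;b=(P[2]+P[3])/2;d=b-a
    print('bar',P.mean(0),np.linalg.norm(d),np.degrees(np.arctan2(d[1],d[0])))
print('tails',at(t,T(212,365),60),at(s,S(490,328),60),at(s,S(712,208),60))
from station import state
from scipy.spatial.transform import Rotation as R
print(R.from_quat(state()["orientation"]).as_matrix())
q=at(t,(167,185),190);print('B',q)
E
```

```text
disc [501.85661517  34.27961416 150.        ] [503.64298761  29.58687392 150.        ]
bar [499.67842395  33.43153683 190.        ] 55.91627056527208 -163.03540342196064
bar [503.60658852  32.58353263 190.        ] 55.64126938049991 22.427054583788948
tails [447.17227374  10.47022749  60.        ] [447.75181319  10.08296781  60.        ] [560.13603307  59.42651809  60.        ]
[[ 9.41146687e-01  3.37997802e-01 -6.32171259e-04]
 [ 3.37998387e-01 -9.41144653e-01  1.95764322e-03]
 [ 6.67145076e-05 -2.05610230e-03 -9.99997884e-01]]
B [541.7159858  301.37407465 190.        ]
```

```bash
cat >> h.py <<'E'
def plan(x,y,z,yaw):
    from station import state
    from scipy.spatial.transform import Rotation as R
    s=state();M=R.from_quat(s["orientation"]).as_matrix()
    d=M.T@(np.array([x,y,z])-s["tool_pos"]);c=np.degrees(np.arctan2(M[1,0],M[0,0]))
    print('t',s["time_s"],'pos',s["tool_pos"].round(1),'yaw',c.round(2),'units',(d/200).round(4),'turn',round(((c-yaw+180)%360-180)/30,3),'F',s["contact_force"].round(1),'M',s["wrist_torque"].round(2),'w',round(s["gripper_width"],3),'q',s["joint_pos"].round(2))
E
python3 - <<'E'
from h import *
t=pickle.load(open('top.pkl','rb'))
print('purple',at(t,(357,165),190),'orange',at(t,(410,237),190))
p=np.array([228,-635]);q=np.array([502.5,32.5]);z=404
for k in range(5):
    a=np.radians(19.76+30*k);D=(q-p)/5
    print(np.round([D@[np.cos(a),np.sin(a)]/200,D@[np.sin(a),-np.cos(a)]/200],3))
E
```

```text
purple [643.03750446 -70.64386221 190.        ] orange [ 505.1598861  -183.49817679  190.        ]
[ 0.484 -0.535]
[ 0.687 -0.222]
[0.706 0.151]
[0.535 0.484]
[0.222 0.687]
```

```bash
python3 -m jog '[[-1,0.1,-0.107,-0.05,-0.2],[-1,0.19,-0.214,-0.1,-0.4],[-1,0.29,-0.32,-0.15,-0.6],[-1,0.387,-0.428,-0.15,-0.8],[-1,0.484,-0.535,-0.15,-1]]'
python3 -m jog '[[-1,0.137,-0.044,0,-0.2],[-1,0.275,-0.089,0,-0.4],[-1,0.412,-0.133,0,-0.6],[-1,0.55,-0.178,0,-0.8],[-1,0.687,-0.222,0,-1]]'
python3 -m jog '[[-1,0.141,0.03,0,-0.2],[-1,0.282,0.06,0,-0.4],[-1,0.424,0.09,0,-0.6],[-1,0.565,0.12,0,-0.8],[-1,0.706,0.151,0,-1]]'
python3 -m jog '[[-1,0.107,0.097,0,-0.2],[-1,0.214,0.194,0,-0.4],[-1,0.321,0.29,0,-0.6],[-1,0.428,0.387,0,-0.8],[-1,0.535,0.484,0,-1]]'
python3 -m jog '[[-1,0.044,0.137,0,-0.2],[-1,0.089,0.275,0,-0.4],[-1,0.133,0.412,0,-0.6],[-1,0.178,0.55,0,-0.8],[-1,0.222,0.687,0,-1]]'
python3 -m jog '[[-1,0,0,0,-0.2],[-1,0,0,0,-0.4],[-1,0,0,0,-0.6],[-1,0,0,0,-0.8],[-1,0,0,0,-1]]'
python3 - <<'E'
from h import *
from station import grab_frame
plan(502.5,32.5,400,-159)
f=grab_frame("wrist");pickle.dump(f,open('w.pkl','wb'));cv2.imwrite('pics/w1.png',f["image"][:,:,::-1])
E
```

```text
time_s: 0.52
tool_pos: [283.4, -500.7, 435.1]
orientation: [0.906, 0.423, 0.0, 0.0]
contact_force: [-0.3, 0.6, -0.1]
gripper_width: 0.995
time_s: 0.93
tool_pos: [338.1, -366.7, 434.2]
orientation: [0.766, 0.643, 0.0, -0.0]
contact_force: [1.1, -0.5, 0.1]
gripper_width: 1.0
time_s: 1.35
tool_pos: [392.8, -233.2, 434.3]
orientation: [0.573, 0.819, 0.0, -0.0]
contact_force: [0.6, 0.6, -0.9]
gripper_width: 1.005
time_s: 1.77
tool_pos: [447.8, -99.8, 434.3]
orientation: [0.342, 0.94, -0.0, -0.0]
contact_force: [0.3, 0.4, 0.8]
gripper_width: 1.004
time_s: 2.18
tool_pos: [502.7, 33.8, 434.3]
orientation: [0.087, 0.996, -0.0, -0.0]
contact_force: [0.1, -0.5, 0.2]
gripper_width: 0.996
time_s: 2.6
tool_pos: [502.4, 32.5, 434.0]
orientation: [-0.174, 0.985, 0.0, -0.001]
contact_force: [0.4, -0.3, 0.3]
gripper_width: 0.999
t 2.6 pos [502.4  32.5 434. ] yaw -159.92 units [-0.0006 -0.0003  0.1702] turn -0.031 F [ 0.4 -0.3  0.3] M [-0.02 -0.01 -0.01] w 0.999 q [ 0.02 -0.08  1.93 -0.    1.3  -1.91]
```

View pics/w1.png

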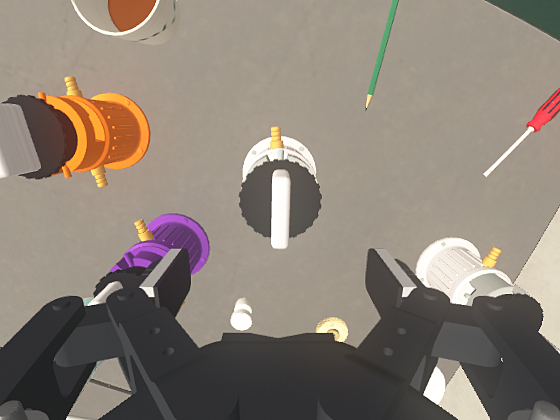

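The wrist view shows the bar upright from (281,171) to (280,237) and the disc centred at (281,197). I'll locate these in the world.

Run:
```python
from h import *
w=pickle.load(open('w.pkl','rb'))
a=at(w,(281.5,171),190);b=at(w,(280,237),190);print(a,b,(a+b)/2,np.linalg.norm(a-b),np.degrees(np.arctan2(*(b-a)[1::-1])),at(w,(281,197),150))
plan(502.5,32.5,330,-159)
```

```text
[471.65077915  25.06131793 190.        ] [520.10991942  41.67035483 190.        ] [495.88034929  33.36583638 190.        ] 51.22644221722176 18.91879834170965 [499.32592483  35.36918824 150.        ]
t 2.65 pos [502.4  32.4 434.1] yaw -159.67 units [-1.200e-03 -1.000e-04  5.204e-01] turn -0.022 F [ 0.8  0.9 -0.3] M [0.04 0.05 0.  ] w 1.005 q [ 0.01 -0.08  1.93  0.    1.3  -1.91]
```

```bash
python3 -m jog '[[-1,0,0.003,0.13,0],[-1,0,0.003,0.26,0],[-1,0,0.003,0.39,0],[-1,0,0.003,0.525,0],[-1,0,0.003,0.525,0]]'
python3 -m jog '[[0.3,0,0,0,0],[0.5,0,0,0,0],[0.7,0,0,0,0],[0.85,0,0,0,0],[1,0,0,0,0]]' 70
python3 -m jog '[[1,0,0,0,0],[1,0,0,0,0],[1,0,0,0,0],[1,0,0,0,0],[1,0,0,0,0]]'
python3 - <<'E'
from h import *
from station import grab_frame
plan(502,33,311,-159)
f=grab_frame("side");cv2.imwrite('pics/s2.png',cv2.resize(f["image"][140:280,160:320,::-1],None,fx=4,fy=4))
E
```

```text
time_s: 3.07
tool_pos: [499.4, 32.8, 323.5]
orientation: [-0.17, 0.985, 0.001, -0.006]
contact_force: [-1.8, -0.4, -1.1]
gripper_width: 1.0
time_s: 3.48
tool_pos: [503.1, 32.8, 331.4]
orientation: [-0.171, 0.985, -0.0, 0.001]
contact_force: [0.5, 0.3, -0.3]
gripper_width: 0.3
time_s: 3.9
tool_pos: [502.6, 33.7, 330.7]
orientation: [-0.171, 0.985, 0.001, 0.001]
contact_force: [-0.8, 4.7, 3.5]
gripper_width: 0.147
t 3.9 pos [502.6  33.7 330.7] yaw -160.27 units [ 0.0043 -0.0022  0.0986] turn -0.042 F [-0.8  4.7  3.5] M [ 0.81  0.2  -0.02] w 0.147 q [ 0.02 -0.    2.04  0.    1.1  -1.9 ]
```

View pics/s2.png

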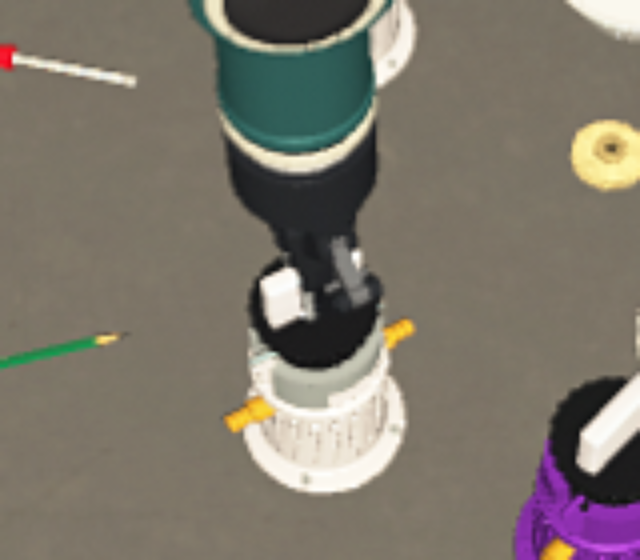

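Gripped: the fingers straddle the bar at (310,280) in the crop, opening about 13 mm. Now I push down gently.

```bash
python3 -m jog '[[1,0,0,0.02,0],[1,0,0,0.04,0],[1,0,0,0.06,0],[1,0,0,0.075,0],[1,0,0,0.085,0]]'
python3 -m jog '[[1,0,0,0,0],[1,0,0,0,0],[1,0,0,0,0],[1,0,0,0,0],[1,0,0,0,0]]'
python3 -c "
from h import *
plan(502,33,311,-159)"
```

```text
time_s: 4.37
tool_pos: [502.8, 33.7, 314.3]
orientation: [-0.171, 0.985, 0.001, 0.001]
contact_force: [-4.5, 5.2, 9.5]
gripper_width: 0.154
time_s: 4.78
tool_pos: [502.7, 33.7, 314.5]
orientation: [-0.171, 0.985, 0.001, 0.001]
contact_force: [-2.6, 4.6, 8.1]
gripper_width: 0.151
t 4.7833 pos [502.7  33.7 314.5] yaw -160.27 units [ 0.0046 -0.002   0.0177] turn -0.042 F [-2.6  4.6  8.1] M [0.84 0.58 0.03] w 0.151 q [ 0.02  0.02  2.06  0.    1.06 -1.9 ]
```

```bash
python3 -m jog '[[1,0,0,0.005,0],[1,0,0,0.01,0],[1,0,0,0.015,0],[1,0,0,0.015,0],[1,0,0,0.015,0]]'
```

```text
time_s: 5.2
tool_pos: [502.9, 33.7, 313.3]
orientation: [-0.171, 0.985, 0.001, 0.001]
contact_force: [-7.0, 4.6, 17.8]
gripper_width: 0.151
```

Hard stop reached. Now the quarter turn clockwise.

```bash
python3 -m jog '[[1,0,0,-0.003,0.15],[1,0,0,-0.003,0.35],[1,0,0,-0.003,0.55],[1,0,0,-0.003,0.75],[1,0,0,-0.003,0.95]]'
python3 -c "
from h import *
plan(502,33,313,110)"
```

```text
time_s: 5.62
tool_pos: [502.7, 33.6, 313.3]
orientation: [0.079, 0.997, 0.001, 0.0]
contact_force: [-7.0, 3.5, 15.3]
gripper_width: 0.155
t 5.6167 pos [502.7  33.6 313.3] yaw 170.96 units [ 0.0031 -0.0033  0.0016] turn 2.032 F [-7.   3.5 15.3] M [0.66 1.35 0.03] w 0.155 q [ 0.02  0.02  2.06  0.    1.06 -1.4 ]
```

```bash
python3 -m jog '[[1,0,0,0,0.2],[1,0,0,0,0.4],[1,0,0,0,0.6],[1,0,0,0,0.8],[1,0,0,0,1]]'
python3 -m jog '[[1,0,0,0,0.2],[1,0,0,0,0.4],[1,0,0,0,0.6],[1,0,0,0,0.8],[1,0,0,0,1]]'
python3 -m jog '[[1,0,0,0,0.1],[1,0,0,0,0.15],[1,0,0,0,0.15],[1,0,0,0,0.15],[1,0,0,0,0.15]]'
python3 - <<'E'
from h import *
from station import grab_frame
plan(502,33,313,110)
f=grab_frame("side");cv2.imwrite('pics/s3.png',cv2.resize(f["image"][140:280,160:320,::-1],None,fx=4,fy=4))
E
```

```text
time_s: 6.03
tool_pos: [502.6, 33.5, 313.3]
orientation: [0.334, 0.943, 0.001, -0.0]
contact_force: [-6.7, 3.9, 16.1]
gripper_width: 0.152
time_s: 6.45
tool_pos: [502.4, 33.5, 313.3]
orientation: [0.567, 0.824, 0.001, -0.001]
contact_force: [-8.4, 4.5, 17.2]
gripper_width: 0.151
time_s: 6.87
tool_pos: [502.4, 33.5, 313.3]
orientation: [0.597, 0.802, 0.001, -0.001]
contact_force: [-8.1, 4.7, 17.6]
gripper_width: 0.15
t 6.8667 pos [502.4  33.5 313.3] yaw 106.74 units [-0.0019 -0.0025  0.0016] turn -0.109 F [-8.1  4.7 17.6] M [ 0.64  1.71 -0.02] w 0.15 q [ 0.02  0.02  2.06  0.    1.06 -0.28]
```

View pics/s3.png

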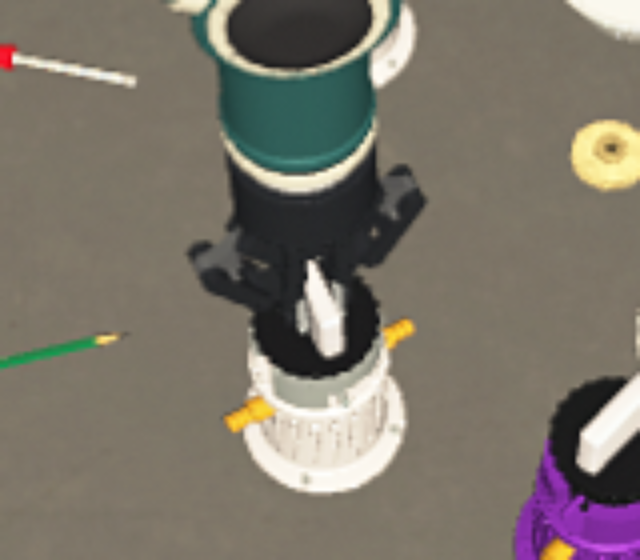

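The bar at (325,310) now lies across the tails (turned 93°). I let it rise most of the way, then open.

```bash
python3 -m jog '[[1,0,0,-0.01,0],[1,0,0,-0.02,0],[1,0,0,-0.03,0],[1,0,0,-0.035,0],[1,0,0,-0.035,0]]'
python3 -m jog '[[0.7,0,0,0,0],[0.4,0,0,0,0],[0,0,0,0,0],[-1,0,0,0,0],[-1,0,0,0,0]]'
python3 -m jog '[[-1,0,0,0,0],[-1,0,0,0,0],[-1,0,0,0,0],[-1,0,0,0,0],[-1,0,0,0,0]]'
python3 -m jog '[[-1,0,0,-0.1,0],[-1,0,0,-0.25,0],[-1,0,0,-0.4,0],[-1,0,0,-0.55,0],[-1,0,0,-0.7,0]]'
python3 -m jog '[[-1,0,0.1,0,0],[-1,0,0.25,0,0],[-1,0,0.45,0,0],[-1,0,0.65,0,0],[-1,0,0.8,0,0]]'
python3 - <<'E'
from h import *
from station import grab_frame
plan(502,33,450,110)
o=[]
for n,(x,y) in(("side",(190,170)),("top",(250,190))):
    f=grab_frame(n);pickle.dump(f,open(n+'2.pkl','wb'));o.append(cv2.resize(f["image"][y:y+120,x:x+80,::-1],(400,600),interpolation=cv2.INTER_CUBIC))
cv2.imwrite('pics/e.png',np.hstack(o))
E
```

```text
time_s: 7.33
tool_pos: [502.2, 33.5, 318.9]
orientation: [0.597, 0.802, 0.001, -0.001]
contact_force: [-4.1, 3.8, 7.5]
gripper_width: 0.152
time_s: 7.75
tool_pos: [502.4, 32.6, 317.1]
orientation: [0.597, 0.803, -0.0, 0.0]
contact_force: [-0.1, 0.0, 0.3]
gripper_width: 0.717
time_s: 8.17
tool_pos: [502.4, 32.8, 317.2]
orientation: [0.597, 0.803, -0.0, -0.0]
contact_force: [-0.4, 0.9, 0.1]
gripper_width: 1.003
time_s: 8.58
tool_pos: [502.2, 32.8, 458.6]
orientation: [0.597, 0.803, -0.0, -0.0]
contact_force: [0.6, -0.5, -0.8]
gripper_width: 0.999
time_s: 9.0
tool_pos: [657.8, 79.7, 457.1]
orientation: [0.597, 0.803, 0.0, 0.0]
contact_force: [0.4, -1.1, -0.2]
gripper_width: 0.998
t 9.0 pos [657.8  79.7 457.1] yaw 106.76 units [ 0.0011 -0.8134  0.0347] turn -0.108 F [ 0.4 -1.1 -0.2] M [-0.    0.01  0.01] w 0.998 q [ 0.08  0.21  1.57  0.    1.36 -0.21]
```

View pics/e.png

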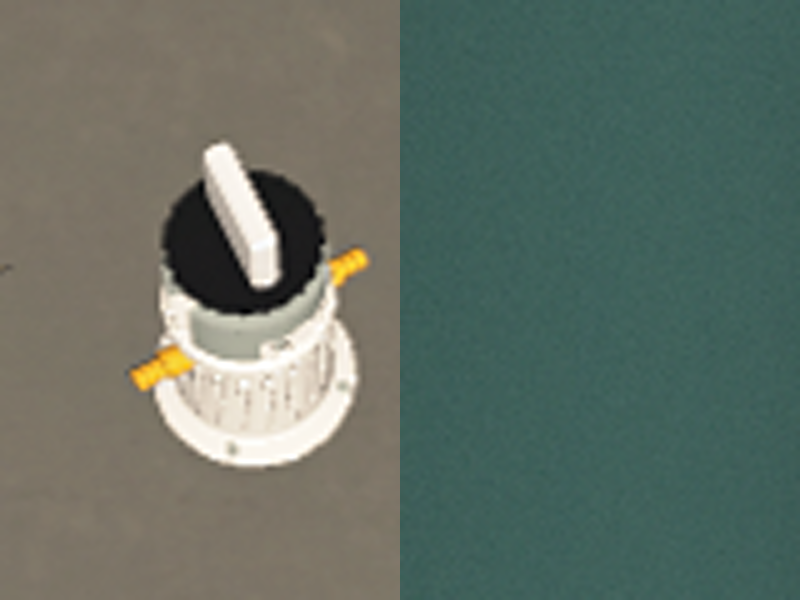

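Run:
```python
from h import *
s=pickle.load(open('side2.pkl','rb'))
S=lambda x,y:(190+x/5-.4,170+y/5-.4)
for z in(150,140,132):
    print(z,at(s,S(245,241),z),'bar',at(s,S(239,195),z+40))
a,b=at(s,S(217,150),180),at(s,S(262,240),180);d=a-b
print(np.linalg.norm(d),np.degrees(np.arctan2(d[1],d[0])))
```

```text
150 [503.2270887  26.0288362 150.       ] bar [502.34602833  26.58305246 190.        ]
140 [503.46575903  31.65142212 140.        ] bar [502.58542428  32.43277187 180.        ]
132 [503.65669529  36.14949085 132.        ] bar [502.77694104  37.11254739 172.        ]
50.0972175632526 106.55195920862565
```

```bash
python3 -c "
from station import *
print(close_job())"
```

```text
the job is handed in; nothing more can be done
None
```

The sprung-up cap is locked, by every check I could make, and the job is handed in. It was the middle white filter, the one with its bar in line with its hose tails.

I gripped the bar and pushed the cap down about 17.5 mm to its hard stop (18 N at the wrist). I then turned it 93° clockwise and let it rise about 6 mm. After that I opened the gripper and moved clear, at about 9 s on the robot's clock.

- **Height:** in the last side picture, the cap's position fits the locked height, about 10 mm below where it started.
- **Turn:** the bar lies across the tails, about 97° (1.7 rad) from their line, which is inside the 1.35–1.83 locking range.
- **Contact:** nothing is touching the robot; the wrist force was near 0 N.
- **Not checked:** the arm blocked the final top view, so the final state rests on the side picture alone. I did not photograph the locked filter again, but the arm was never lowered near it.

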